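Fill the core tube through the swing funnel

ROBOT

A 7-joint arm with a two-finger parallel gripper is mounted at the origin on the work surface. World frame = base frame: x ahead of the robot, y to its left, z up, the work surface at z = 0. Lengths are in m, angles in rad, forces in N, time in s.
With the tool pointing down it reaches from about 0.425 to 0.925 m from the base axis. Payload 6.8 kg.
Tool frame: the origin (TCP) lies midway between the tips of the shut fingers; the grasp point (between the pads) lies 19 mm behind it; z points along the fingers, y is the line along which they close (so a half turn about z gives the same grasp; the last joint's range is limited). The gripper opens to 85 mm and grips with 20 to 120 N. Pads are 22 mm wide; open, the fingers measure 114 mm over their backs; the gripper's body (76 mm by 85 mm) begins 54 mm behind the grasp point. The pads swing forward as they close: fully open they stand 13 mm farther back than shut.
Start: joints at [-1.282, 0.477, 0.022, 1.555, -0.011, 1.109, -0.083], TCP at [0.261, 0.623, 0.231] pointing down, gripper open.
Joint ranges: [-2.96, 2.96], [-0.34, 2.1], [-1.41, 1.46], [0.24, 2.44], [-1.37, 4.51], [0.17, 1.92], [-2.96, 2.96]. Speed limits (rad/s): [2.39, 2.39, 3.14, 3.14, 3.14, 3.14, 3.14].

INTERFACE

Orientations are given as a rotation vector (axis times angle).
In Python, from bench import r gives the robot as it stands. The module is installed in compiled form; this text tells all that it offers.
- The arm moves only by the tool apply_moves, never from a script. Its argument "rows" is a list of rows, each a list of 6 numbers: the shift along the tool's x, y, z scaled (see below), then the turn, a rotation vector about the tool's x, y, z scaled (see below). A call has 1 to 5 rows; each row is the pose to reach, as a shift and turn from the pose commanded when the call began, along the tool's axes at that moment; what a row does not reach only later rows make up. The controller multiplies each number of a shift by 0.25 m and each number of a turn by 90 degrees. A row lasts 1/8 s, in which the tool goes at most 62.5 mm and 10.7 degrees, less where a joint would pass 70% of its speed; a pose out of reach is approached as far as the arm can. A call with a number of a shift or a turn outside -1 to 1 is refused whole. A call with a gripper value outside its range is refused whole. "claw" is the opening, from 0 (shut) to 1 (fully open), set as the call begins (left out, the last holds). The fingers move at their own pace and stop on an object; "newtons" is the grip in N (left out, the last holds). Time passes only in rows, so rows that repeat a pose let the fingers close. It gives the time, the measured TCP pose, the force, the opening and the grip force at its end, in the units of the state.
- r.get_obs(): the state, without advancing time (a new reading comes with each control period).
- r.grab_frame(name): name is "scene" or "top" or "wrist"; returns a dict with "pixels" (384x512x3 uint8, red, green, blue), "intrinsics" (3x3 intrinsics, pixels), "eye" and "attitude" of the camera in the world. Camera axes: x right, y up, looking along -z (the intrinsics and any distortion apply to the point x, -y, -z); pixel columns grow to the right and rows downward; lengths in m; the calibration is good to about 2 mm. A picture is of the moment at which its call begins. There is no depth.
- r.hand_in(): hands the job in; it is judged then, once.
Trained networks look in a picture, given as the dict that the camera call returned (one of the last four; its "shot" number tells which), for a name from the list of things; names that differ only in an ending like _2 or _b are one class to them, and where a whole thing is asked for, a point or a joint stands for the part that bears it (a point fixed in the world has none). Each returns a list of dicts, best first, with "conf" (0 to 1); they miss things now and then, are a little off and sometimes report something else, mostly with a low value. They report only what shows in the picture. A call takes as long as a camera call. They do not tell look-alikes from the thing itself.
- r.search_frame(picture, thing): "rect" ([left, top, width, height] in pixels, round what is visible of it).
- r.outline_of(picture, thing): "pixels" (384x512 bool, what is visible of it) and "rect" ([left, top, width, height] in pixels, round what is visible of it).
- r.landmark_of(picture, thing): "point" ([column, row] in pixels: a listed point, or the origin of a listed thing).
The state is a dict: "clock": time; "joints": joint angles; "qvel": joint speeds; "tau": joint torques, N m; "tcp_pos": TCP position; "orientation": TCP orientation; "contact_force": force on the tool from outside, world axes, zero at the start; "moment": the same for the moment, N m; "grip_width": finger opening in m; "gripper_force": force on a finger pad.
Only numpy, scipy, OpenCV 4.12 (cv2) and the standard library are available. Lean on these libraries where they do the work, as an engineer would, in place of code of your own. Each camera call takes 0.05 s, during which the arm holds its last target. There are 200 camera calls.

TASK

Swing the funnel by its pin fully home over the clear tube, then pick up the scoop tray by its handle tab and pour all five ferrite cores through the funnel so that they lie in the tube. Then set the empty tray back down flat on the black mat, leaving the funnel over the tube. Do not touch the cores with the gripper, and leave the cups, the meter and the screwdriver where they are.

Things in the scene. Friction and masses are not known exactly. Their poses are not given: they have to be found in the camera images.
- funnel (a joint): Swing of the funnel about its vertical post, rad. 0 = against the end stop, funnel exactly above the tube; positive = swung aside, clockwise seen from above (limit 1.2). Stiff enough to stay where it is left: it takes about 0.5 N at the pin to move it, no spring.
- tube_mouth (a point): Centre of the open top of the clear upright tube fixed on the stand: inside diameter 48 mm, outside 54 mm, 70 mm tall, its mouth 82 mm above the bench. Axes are the stand's: z up, x points from the tube to the funnel's pivot post, whose axis lies 110 mm away along +x.
- stand: Aluminium filling stand fixed on the bench; origin on the bench under the tube's axis, axes as tube_mouth. Its base plate (12 mm thick, 110 mm wide) runs from x = -60 to +150 mm; the pivot post and hub at x = 110 mm reach 136 mm above the bench.
- funnel_mouth (a point): Centre of the funnel's round rim: steel funnel, rim 140 mm outside diameter, 152 mm above the bench; it narrows over 54 mm of height to a 40 mm throat whose lower end is 86 mm above the bench, just clear of the tube. Axes turn with the funnel: x points from the funnel to the pivot post (110 mm away).
- pin (a point): Grip point on the upright steel pin by which the funnel is swung: 12 mm diameter, free from 151 to 198 mm above the bench; this point is 180 mm above the bench, 18 mm under its top. It stands on a short tongue just outside the funnel's rim, opposite the pivot, 197 mm from the pivot axis (87 mm from the funnel's centre along -x of funnel_mouth).
- tray_center (a point): Loose aluminium scoop tray, about 160 g: floor 120 (x) by 66 mm (y), 3 mm thick; walls 25 mm high at both long sides and the back, front end (+x) open. This point is midway along and across, 12.5 mm above its underside; pouring edge 60 mm ahead of it, floor's top 9.5 mm below it. z is up. Cores slide off when it is pitched nose-down by 26 to 36 degrees or more, depending on friction.
- tray_grip (a point): Grip point at mid-thickness of the tray's handle, a flat tab 8 mm thick, 40 mm wide (y), rising from the back edge and leaning back 25 degrees: its length runs along (-0.423, 0, 0.906), its flat faces look along +-(0.906, 0, 0.423) in the tray's axes. The point lies 16 mm below the tab's end, at (-89.6, 0, 51.3) mm from tray_center. Axes are the tray's.
- mat: Thin black rubber mat fixed on the bench, 240 x 220 x 3 mm, origin at the centre of its underside, x along its 240 mm side; the tray starts on it, standing flat.
- cups_center (a point): Bystander: upside-down stack of white cups, 80 mm diameter at the foot, 125 mm tall; centre 60 mm up its axis.
- meter_center (a point): Bystander: blue hand-held meter lying on its back, 185 (x) x 88 mm, about 50 mm high; point 20 mm above the bench.
- driver_grip (a point): Bystander: screwdriver, 190 mm, lying flat; middle of its handle.
- core0_center (a point): Centre of one of five alike dark ferrite cores (short cylinders, 16 mm diameter, 13 mm tall, small bore, 12 g) that start standing on the tray's floor in its rear three quarters.
- core1_center (a point): Centre of one of five alike dark ferrite cores (short cylinders, 16 mm diameter, 13 mm tall, small bore, 12 g) that start standing on the tray's floor in its rear three quarters.
- core2_center (a point): Centre of one of five alike dark ferrite cores (short cylinders, 16 mm diameter, 13 mm tall, small bore, 12 g) that start standing on the tray's floor in its rear three quarters.
- core3_center (a point): Centre of one of five alike dark ferrite cores (short cylinders, 16 mm diameter, 13 mm tall, small bore, 12 g) that start standing on the tray's floor in its rear three quarters.
- core4_center (a point): Centre of one of five alike dark ferrite cores (short cylinders, 16 mm diameter, 13 mm tall, small bore, 12 g) that start standing on the tray's floor in its rear three quarters.
There are look-alikes about, which are no part of the job. What is shaped like the part that bears tray_center but pink or red is not meant.

How it is judged:
On the way, in this order (a step that is already met when the one before it is completed fails the run):
1. the funnel is swung home over the tube (within 0.04 rad of the stop) (value of joint funnel below 0.04 rad), for 0.2 s.
2. all five cores are inside the tube (horizontal distance between each of core0_center, core1_center, core2_center, core3_center, core4_center and tube_mouth below 0.026 m and height (world z) of each of core0_center, core1_center, core2_center, core3_center, core4_center below 0.08 m), for 0.2 s.
At the end, for the whole second after the job is handed in: All five cores lie in the tube (centres within 26 mm of its axis and lower than its mouth), the funnel is still within 0.06 rad of its stop over the tube, and the tray stands flat (within 0.1 rad) and upright on the mat with its centre within the mat's outline (all of step 2 and value of joint funnel below 0.06 rad and angle between tray_center's own z axis and vertical below 0.1 rad and height (world z) of tray_center below 0.022 m and x of tray_center in the frame of mat between -0.12 and 0.12 m and y of tray_center in the frame of mat between -0.11 and 0.11 m); the robot touches nothing.
It fails at once if the fingers touch a core (over 0.5 N) (contact force between the fingers and core0 above 0.5 N or contact force between the fingers and core1 above 0.5 N or contact force between the fingers and core2 above 0.5 N or contact force between the fingers and core3 above 0.5 N or contact force between the fingers and core4 above 0.5 N).
It fails at once if a bystander (cups, meter, screwdriver) is moved by more than 30 mm (distance of any of cups_center, meter_center, driver_grip from where it was at the start of the episode above 0.03 m).
It also fails if it takes over 67 s, if anything falls off the work surface, if the arm or the gripper's body presses on something with over 40 N, if the wrist force passes 120 N, or if a joint passes its speed limit or range.

## Working session

There is one attempt and no reset: what is moved stays moved. The work goes in short steps, Python scripts to look and compute and a tool call to move; the robot and the scene stay as the last step left them, time stands still between calls to the robot, and variables do not carry over. Pictures are saved under pics/ and viewed, at most 10 in all, crops included, and the job is handed in when it is done.

Besides the shell and the picture viewer there is one more tool, called after "Emit:" as a command line: name --pt "numbers of a row" for each row, then --argument value for the rest. apply_moves: Moves the arm, as the interface text tells. Its arguments: {"type":"object","properties":{"rows":{"type":"array","items":{"type":"array","items":{"type":"number"}}},"claw":{"type":"number"},"newtons":{"type":"number"}},"required":["rows"]}

```bash
mkdir -p pics; cat > h.py <<'E'
import numpy as np, cv2
from bench import r
from scipy.spatial.transform import Rotation as R
def rot(a):
    a=np.array(a,float)
    return a if a.shape==(3,3) else (R.from_rotvec(a).as_matrix() if a.size==3 else R.from_quat(a).as_matrix())
def save(p,n): cv2.imwrite('pics/'+n,p['pixels'][:,:,::-1])
def ray(p,uv):
    K=np.array(p['intrinsics']); A=rot(p['attitude'])
    d=np.linalg.inv(K)@[uv[0],uv[1],1]; return np.array(p['eye']),A@[d[0],-d[1],-d[2]]
def atz(p,uv,z):
    e,d=ray(p,uv); return e+d*(z-e[2])/d[2]
def proj(p,X):
    v=rot(p['attitude']).T@(np.array(X)-p['eye']); q=np.array(p['intrinsics'])@[v[0],-v[1],-v[2]]; return q[:2]/q[2]
def tri(l):
    M=0;b=0
    for p,uv in l:
        e,d=ray(p,uv); d=d/np.linalg.norm(d); P=np.eye(3)-np.outer(d,d); M=M+P; b=b+P@e
    return np.linalg.solve(M,b)
def cmd(dp,dR=None):
    "world target TCP position & matrix -> row units from current measured pose"
    o=r.get_obs(); T=rot(o['orientation']); s=T.T@(np.array(dp)-o['tcp_pos'])/.25
    w=np.zeros(3) if dR is None else R.from_matrix(T.T@dR).as_rotvec()/(np.pi/2)
    return np.round(np.r_[s,w],3)
E
python3 - <<'E'
from h import *
np.set_printoptions(precision=4,suppress=True)
print(r.get_obs())
S=r.grab_frame('scene');T=r.grab_frame('top')
for k in('intrinsics','eye','attitude'):print(k,S[k],T[k])
print([k for k in S])
im=np.vstack([S['pixels'],T['pixels']])
cv2.imwrite('pics/a.png',cv2.resize(np.hstack([S['pixels'],T['pixels']])[:,:,::-1],None,fx=.78,fy=.78))
for n in ['stand','tube_mouth','funnel_mouth','pin','tray_center','tray_grip','mat','cups_center','meter_center','driver_grip','core0_center']:
    for nm,p in(('S',S),('T',T)):
        print(n,nm,[(np.round(d['point']),round(d['conf'],2)) for d in r.landmark_of(p,n)][:7])
save(S,'s0.png');save(T,'t0.png')
E
```

```text
{'clock': 0.0, 'joints': array([-1.2821,  0.4778,  0.0224,  1.5564, -0.0115,  1.1093, -0.0831]), 'qvel': array([ 0.0002, -0.0004, -0.0002, -0.0018,  0.0006,  0.    ,  0.    ]), 'tau': array([ -0.0006, -59.6458,   1.6078, -28.1202,   0.0124,   0.0092,
        -0.    ]), 'tcp_pos': array([0.2607, 0.622 , 0.2303]), 'orientation': array([-0.6192, -3.0798,  0.0028]), 'contact_force': array([-0.3248,  0.3882, -0.6536]), 'moment': array([-0.0224,  0.0127,  0.0122]), 'gripper_force': 0.0, 'grip_width': 0.08544041087526871}
intrinsics [[486.7729   0.     257.1105]
 [  0.     486.7729 193.371 ]
 [  0.       0.       1.    ]] [[369.5056   0.     255.9143]
 [  0.     369.5056 194.2054]
 [  0.       0.       1.    ]]
eye [ 1.1203 -0.6393  1.1542] [ 0.3815 -0.1787  1.045 ]
attitude [0.5809 0.2953 0.8596] [ 0.1482 -0.1717 -1.6542]
['pixels', 'intrinsics', 'eye', 'attitude', 'shot']
stand S [(array([332., 175.]), 0.67)]
stand T [(array([156., 220.]), 0.74)]
tube_mouth S [(array([340., 161.]), 0.7)]
tube_mouth T [(array([146., 219.]), 0.63)]
funnel_mouth S [(array([362., 130.]), 0.57), (array([219., 
[... 551 characters left out ...]
(array([171., 264.]), 0.61), (array([165., 159.]), 0.58), (array([392., 219.]), 0.25)]
tray_grip T [(array([304., 328.]), 0.98), (array([356., 207.]), 0.96), (array([374., 252.]), 0.66), (array([306., 199.]), 0.65)]
mat S [(array([246., 237.]), 0.89)]
mat T [(array([269., 204.]), 0.78)]
cups_center S [(array([392., 221.]), 0.89)]
cups_center T [(array([156., 135.]), 0.83), (array([275., 208.]), 0.68)]
meter_center S [(array([308., 289.]), 0.69), (array([241., 234.]), 0.68)]
meter_center T [(array([257., 132.]), 0.56)]
driver_grip S [(array([290., 177.]), 0.7)]
driver_grip T [(array([195., 241.]), 0.94)]
core0_center S [(array([243., 250.]), 0.43)]
core0_center T [(array([285., 195.]), 0.53)]
```

View pics/a.png

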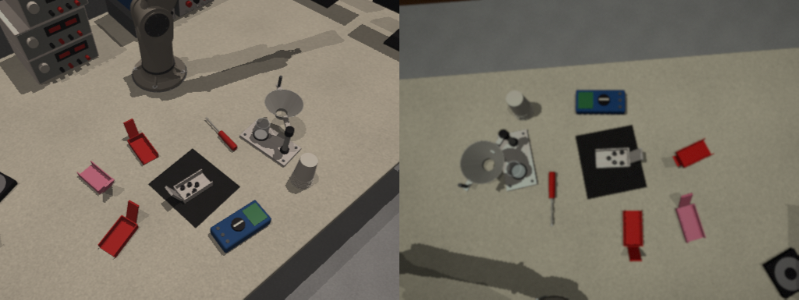

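The view shows the aluminium tray with the cores on the mat, at about S(246,237) / T(270,201), with its handle at T(306,199). The look-alikes are the red and pink trays at S(183,192), S(120,228) and S(149,300), which are T(379,194), T(374,286) and T(298,293). I choose the bare aluminium tray on the mat. The funnel is swung aside at T(109,206), with its pin at T(81,236).

```bash
python3 - <<'E'
from h import *
np.set_printoptions(precision=4,suppress=True)
S=r.grab_frame('scene');T=r.grab_frame('top')
def best(p,n,i=0): return r.landmark_of(p,n)[i]['point']
def show(n,a,b,z): print(n,'tri',tri([(S,a),(T,b)]),'S@z',atz(S,a,z)[:2],'T@z',atz(T,b,z)[:2])
for n,z in [('tube_mouth',.082),('stand',0),('funnel_mouth',.152),('pin',.18),('mat',0.),('cups_center',.06),('meter_center',.02),('driver_grip',.012)]:
    show(n,best(S,n),best(T,n),z)
ts=[d['point'] for d in r.landmark_of(S,'tray_center')]
tt=[d['point'] for d in r.landmark_of(T,'tray_center')]
ts=min(ts,key=lambda u:np.hypot(*(np.array(u)-[246,237])));tt=min(tt,key=lambda u:np.hypot(*(np.array(u)-[270,201])))
show('tray',ts,tt,.0155)
gs=min([d['point'] for d in r.landmark_of(S,'tray_grip')],key=lambda u:np.hypot(*(np.array(u)-[218,249])))
gt=min([d['point'] for d in r.landmark_of(T,'tray_grip')],key=lambda u:np.hypot(*(np.array(u)-[306,199])))
print(gs,gt);show('grip',gs,gt,.067)
a=cv2.resize(S['pixels'][70:280,190:440],(500,420));b=cv2.resize(T['pixels'][140:280,60:330],(540,280))
cv2.imwrite('pics/b.png',cv2.resize(T['pixels'][100:290,60:340],None,fx=2.8,fy=2.8,interpolation=cv2.INTER_CUBIC)[:,:,::-1])
cv2.imwrite('pics/c.png',cv2.resize(S['pixels'][80:290,190:450],None,fx=2.8,fy=2.8,interpolation=cv2.INTER_CUBIC)[:,:,::-1])
E
```

```text
tube_mouth tri [0.5459 0.0954 0.0775] S@z [0.5482 0.0919] T@z [0.5454 0.0946]
stand tri [ 0.5519  0.0918 -0.0063] S@z [0.5568 0.0931] T@z [0.5481 0.0856]
funnel_mouth tri [0.5621 0.1709 0.1616] S@z [0.5575 0.1829] T@z [0.5622 0.1712]
pin tri [0.4894 0.2197 0.1828] S@z [0.4886 0.2288] T@z [0.4869 0.2154]
mat tri [ 0.5576 -0.2401  0.0091] S@z [ 0.5534 -0.2365] T@z [ 0.5589 -0.241 ]
cups_center tri [0.7826 0.0695 0.0443] S@z [0.7889 0.0642] T@z [0.7736 0.0616]
meter_center tri [ 0.7748 -0.2296  0.0254] S@z [ 0.7734 -0.2272] T@z [ 0.7766 -0.2303]
driver_grip tri [ 0.4726 -0.0201  0.0054] S@z [ 0.4774 -0.0213] T@z [ 0.4707 -0.0234]
tray tri [ 0.557  -0.2451  0.0082] S@z [ 0.5597 -0.2489] T@z [ 0.5566 -0.2433]
[216.2, 248.8] [307.0, 200.4]
grip tri [ 0.5533 -0.341   0.0508] S@z [ 0.5613 -0.346 ] T@z [ 0.5509 -0.3378]
```

View pics/b.png

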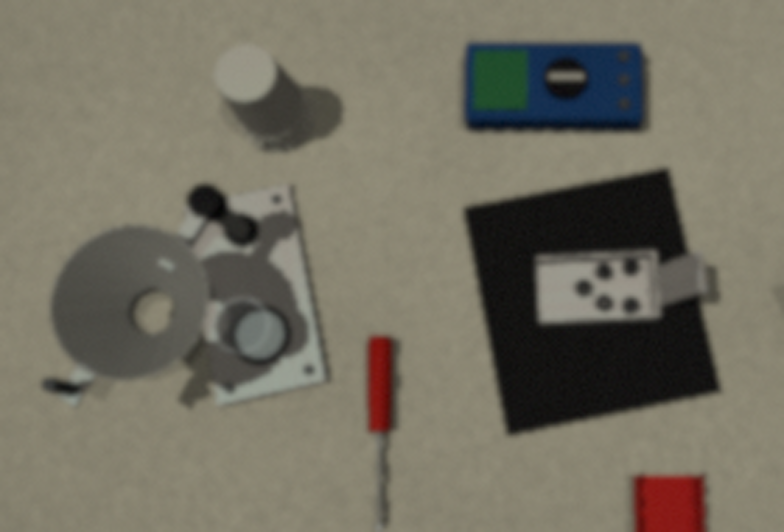

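View pics/c.png

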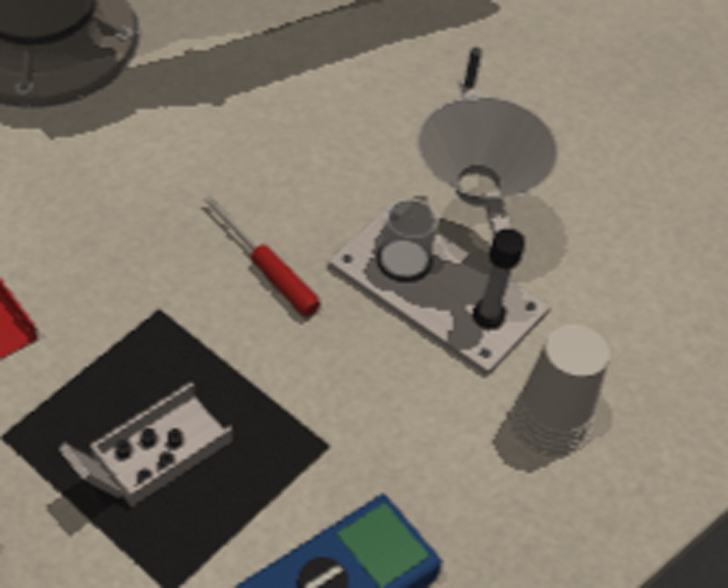

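The top crop shows the plate corners at crop pixels (292,185), (327,380) and (215,405), the post cap at (207,200) and the tube at about (255,332). The aluminium tray carries five cores, its open front faces left (+y) and its handle is at the right. The scene crop agrees, so the choice is confirmed.

```bash
cat > geo.py <<'E'
from h import *
E
python3 - <<'E'
from h import *
np.set_printoptions(precision=4,suppress=True)
T=r.grab_frame('top');S=r.grab_frame('scene')
c=lambda u,v:(60+(u+.5)/2.8-.5,100+(v+.5)/2.8-.5)
cs=lambda u,v:(190+(u+.5)/2.8-.5,80+(v+.5)/2.8-.5)
L=[((.150,-.055),atz(T,c(292,185),.012)[:2]),((-.060,-.055),atz(T,c(327,380),.012)[:2]),((-.06,.055),atz(T,c(217,405),.012)[:2]),
((.11,0),atz(T,c(206,200),.136)[:2]),((0,0),atz(T,r.landmark_of(T,'tube_mouth')[0]['point'],.082)[:2]),
((-.06,-.055),atz(S,cs(330,265),.012)[:2]),((.15,-.055),atz(S,cs(487,373),.012)[:2]),((.15,.055),atz(S,cs(549,308),.012)[:2]),((.11,0),atz(S,cs(507,243),.136)[:2])]
A=np.array([l[0] for l in L]);B=np.array([l[1] for l in L])
a=A@[1,1j];b=B@[1,1j];k=np.vdot(a-a.mean(),b-b.mean());ph=np.angle(k);t=b.mean()-np.exp(1j*ph)*a.mean()
print('yaw',ph,'tube',t,'res',np.round(b-(np.exp(1j*ph)*a+t),4))
piv=t+.11*np.exp(1j*ph);print('pivot',piv,'pinhome',t-.087*np.exp(1j*ph))
for n,z,rr in(('pin',.18,.197),('funnel_mouth',.152,.11)):
  for p in(T,S):
    q=atz(p,r.landmark_of(p,n)[0]['point'],z)[:2]@[1,1j]
    print(n,q,'r',abs(q-piv),'theta',-np.angle((q-piv)/-np.exp(1j*ph)))
# tray: corners of outline
for p in(T,S):
  for n in('tray_center','mat'):
    for o in r.outline_of(p,n)[:5]:
      x=o['rect'];
      print(n,np.round(x),round(o['conf'],2))
E
```

```text
yaw 0.1389776083192807 tube (0.5449094063710663+0.09067137850043336j) res [-0.0025-0.003j   0.0011-0.0004j  0.0014+0.0002j -0.0005-0.0017j
 -0.0067+0.0004j  0.0062+0.0018j  0.0007+0.0014j -0.0002+0.001j
  0.0005+0.0003j]
pivot (0.6538488024727016+0.10590975036264438j) pinhome (0.45874824763613664+0.07861921166395737j)
pin (0.4839538710380289+0.21080580725591913j) r 0.1996684013031338 theta 0.6921055487558806
pin (0.48577087328553703+0.21958569720178356j) r 0.2029098597151462 theta 0.7336395960618878
funnel_mouth (0.5633161288952683+0.17026561785398214j) r 0.11107584195332809 theta 0.7569536527548636
funnel_mouth (0.5557801989338707+0.17107119614686306j) r 0.117743216436218 theta 0.7254423436215252
tray_center [284. 271.  26.  63.] 0.93
tray_center [351. 179.  52.  37.] 0.8
tray_center [352. 248.  38.  64.] 0.74
tray_center [ 77. 167.  62.  77.] 0.68
mat [226. 160.  95.  96.] 0.59
tray_center [211. 218.  61.  40.] 0.96
tray_center [162. 155.  40.  57.] 0.94
tray_center [ 98. 209.  48.  39.] 0.79
tray_center [122. 260.  55.  70.] 0.69
```

Emit:
apply_moves --pt "-0.74 -0.58 0 0 0 0" --pt "-0.74 -0.58 0 0 0 0" --pt "-0.74 -0.58 0 0 0 0" --pt "-0.74 -0.58 0 0 0 0" --claw 1

```text
clock: 3.35
tcp_pos: [0.377, 0.4146, 0.2316]
orientation: [0.623, 3.079, 0.0]
contact_force: [-0.3, 0.2, 0.5]
grip_width: 0.0856
gripper_force: 0.0
```

Emit:
apply_moves --pt "-0.72 -0.57 -0.02 0 0 0" --pt "-0.72 -0.57 -0.02 0 0 0" --pt "-0.72 -0.57 -0.02 0 0 0" --pt "-0.72 -0.57 -0.02 0 0 0" --pt "-0.72 -0.57 -0.02 0 0 0"

```text
clock: 3.98
tcp_pos: [0.4883, 0.2123, 0.2367]
orientation: [0.63, 3.076, -0.001]
contact_force: [-0.6, 0.9, -0.4]
grip_width: 0.0857
gripper_force: 0.0
```

```bash
python3 - <<'E'
from h import *
np.set_printoptions(precision=4,suppress=True)
o=r.get_obs();print(o['clock'],o['tcp_pos'],rot(o['orientation']))
W=r.grab_frame('wrist');T=r.grab_frame('top');S=r.grab_frame('scene')
for n,p in(('W',W),('T',T),('S',S)):
  l=r.landmark_of(p,'pin'); print(n,[(np.round(d['point']),round(d['conf'],2),atz(p,d['point'],.18)) for d in l][:2])
cv2.imwrite('pics/d.png',np.hstack([cv2.resize(W['pixels'],(400,300)),cv2.resize(S['pixels'][40:240,230:497],(400,300))])[:,:,::-1])
print(cmd([.489,.214,.167]))
E
```

```text
3.975 [0.4883 0.2123 0.2367] [[-0.9195  0.3931  0.0012]
 [ 0.3931  0.9195 -0.0008]
 [-0.0015 -0.0003 -1.    ]]
W [(array([ 11., 317.]), 0.67, array([ 0.5071, -0.0422,  0.18  ])), (array([260., 203.]), 0.61, array([0.4922, 0.2165, 0.18  ]))]
T [(array([ 81., 238.]), 0.66, array([0.4897, 0.2152, 0.18  ]))]
S []
[-0.018 -0.009  0.277  0.     0.     0.   ]
```

View pics/d.png

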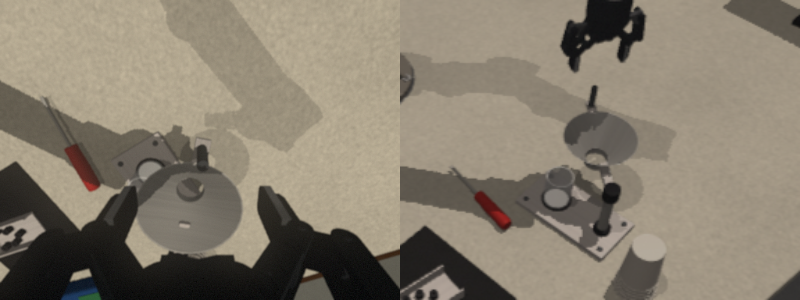

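The wrist view shows the pin at (260,203), midway between the open fingers. I'll descend and grip.

Emit:
apply_moves --pt "-0.024 -0.002 0.14 0 0 0" --pt "-0.024 -0.002 0.27 0 0 0" --pt "-0.024 -0.002 0.28 0 0 0" --pt "-0.024 -0.002 0.28 0 0 0"

```text
clock: 4.78
tcp_pos: [0.4919, 0.2144, 0.167]
orientation: [0.618, 3.08, 0.001]
contact_force: [-0.6, 0.2, 0.2]
grip_width: 0.0852
gripper_force: 0.0
```

Emit:
apply_moves --pt "0 0 0 0 0 0" --pt "0 0 0 0 0 0" --pt "0 0 0 0 0 0" --pt "0 0 0 0 0 0" --pt "0 0 0 0 0 0" --claw 0 --newtons 25

```text
clock: 5.4
tcp_pos: [0.4918, 0.2138, 0.1666]
orientation: [0.619, 3.08, 0.001]
contact_force: [-0.5, -0.0, 2.3]
grip_width: 0.0114
gripper_force: 24.4
```

```bash
python3 - <<'E'
from h import *
np.set_printoptions(precision=4,suppress=True)
o=r.get_obs();print(o['clock'],o['tcp_pos'],o['grip_width'],o['gripper_force'])
piv=np.array([.6538,.1059]);p=o['tcp_pos'][:2]-piv;R0=rot(o['orientation'])
print('r',np.linalg.norm(p),'th',-(np.arctan2(p[1],p[0])-np.pi-.139))
th=-(np.arctan2(p[1],p[0])-np.pi-.139)
for k in np.r_[np.linspace(0,th,9)[1:],th+.03]:
    q=R.from_rotvec([0,0,k]).as_matrix(); x=piv+q[:2,:2]@p
    print(k,cmd([x[0],x[1],o['tcp_pos'][2]],q@R0))
E
```

```text
5.4 [0.4918 0.2138 0.1666] 0.011372525017481889 24.36895877122879
r 0.1945904109677595 th 0.7264596416742115
0.09080745520927644 [ 0.01  -0.07  -0.    -0.     0.    -0.058]
0.18161491041855288 [ 0.014 -0.14  -0.    -0.     0.    -0.116]
0.2724223656278293 [ 0.012 -0.211 -0.    -0.     0.    -0.173]
0.36322982083710575 [ 0.003 -0.281 -0.    -0.     0.    -0.231]
0.4540372760463822 [-0.013 -0.35  -0.    -0.     0.    -0.289]
0.5448447312556586 [-0.034 -0.417 -0.    -0.     0.    -0.347]
0.635652186464935 [-0.062 -0.483 -0.    -0.     0.    -0.405]
0.7264596416742115 [-0.095 -0.545 -0.    -0.     0.    -0.462]
0.7564596416742115 [-0.107 -0.565 -0.    -0.     0.    -0.482]
```

Emit:
apply_moves --pt "0.01 -0.07 0 0 0 -0.058" --pt "0.014 -0.14 0 0 0 -0.116" --pt "0.012 -0.211 0 0 0 -0.173" --pt "0.003 -0.281 0 0 0 -0.231" --pt "-0.013 -0.35 0 0 0 -0.289"

```text
clock: 6.02
tcp_pos: [0.4615, 0.1313, 0.1666]
orientation: [-0.094, 3.138, 0.001]
contact_force: [3.5, 1.1, -1.3]
grip_width: 0.0112
gripper_force: 24.9
```

Emit:
apply_moves --pt "0.01 -0.07 0 0 0 -0.058" --pt "0.014 -0.14 0 0 0 -0.116" --pt "0.012 -0.195 0 0 0 -0.16" --pt "0.012 -0.211 0 0 0 -0.173" --pt "0.012 -0.211 0 0 0 -0.173"

```text
clock: 6.65
tcp_pos: [0.4618, 0.0803, 0.1666]
orientation: [-0.514, 3.097, 0.003]
contact_force: [2.6, 4.5, -2.2]
grip_width: 0.0107
gripper_force: 25.1
```

Emit:
apply_moves --pt "0 -0.01 0 0 0 0" --pt "0 -0.02 0 0 0 0" --pt "0 -0.02 0 0 0 0"

```text
clock: 7.02
tcp_pos: [0.4619, 0.0801, 0.1666]
orientation: [-0.52, 3.098, 0.01]
contact_force: [-2.7, 17.1, 1.3]
grip_width: 0.011
gripper_force: 25.8
```

```bash
python3 - <<'E'
from h import *
np.set_printoptions(precision=4,suppress=True)
o=r.get_obs();print(o['clock'],o['tcp_pos'],o['contact_force'])
T=r.grab_frame('top');S=r.grab_frame('scene')
for p in (T,S):
  for n,z in(('funnel_mouth',.152),('tube_mouth',.082)):
    print(n,[(np.round(d['point']),round(d['conf'],2),atz(p,d['point'],z)[:2]) for d in r.landmark_of(p,n)][:2])
E
```

```text
7.025 [0.4619 0.0801 0.1666] [-2.6915 17.1475  1.2647]
funnel_mouth [(array([136., 212.]), 0.66, array([0.545 , 0.0962]))]
tube_mouth [(array([144., 215.]), 0.57, array([0.5478, 0.0953]))]
funnel_mouth [(array([333., 142.]), 0.93, array([0.5351, 0.0803])), (array([247., 243.]), 0.5, array([ 0.6384, -0.3026]))]
tube_mouth [(array([337., 160.]), 0.59, array([0.5508, 0.0886])), (array([312., 120.]), 0.56, array([0.3875, 0.1418]))]
```

Emit:
apply_moves --pt "0 0.015 0 0 0 0" --pt "0 0.015 0 0 0 0"

```text
clock: 7.58
tcp_pos: [0.4618, 0.0802, 0.1666]
orientation: [-0.516, 3.097, 0.004]
contact_force: [0.9, 7.7, -1.1]
grip_width: 0.0112
gripper_force: 25.4
```

Emit:
apply_moves --pt "0 0 0 0 0 0" --pt "0 0 0 0 0 0" --pt "0 0 0 0 0 0" --pt "0 0 -0.16 0 0 0" --pt "0 0 -0.32 0 0 0" --claw 0.7

```text
clock: 8.2
tcp_pos: [0.4609, 0.0771, 0.2469]
orientation: [0.513, -3.098, 0.001]
contact_force: [0.8, 0.9, 0.3]
grip_width: 0.0598
gripper_force: 0.0
```

```bash
python3 - <<'E'
from h import *
np.set_printoptions(precision=4,suppress=True)
T=r.grab_frame('top')
print([(np.round(d['point']),round(d['conf'],2),atz(T,d['point'],.18)[:2]) for d in r.landmark_of(T,'pin')][:2])
d=np.array([0.01,1,0]);d/=np.linalg.norm(d);z=np.array([0,0,1])
tz=.423*d-.906*z;ty=.906*d+.423*z;tx=np.cross(ty,tz);Rg=np.c_[tx,ty,tz]
np.save('Rg.npy',Rg)
tgt=np.array([.556,-.342,.067])-tz*.11
print('tgt',tgt,cmd(tgt,Rg),r.get_obs()['tcp_pos'],r.get_obs()['clock'])
E
```

```text
[(array([142., 246.]), 0.92, array([0.4576, 0.0749])), (array([272., 204.]), 0.47, array([ 0.531, -0.236]))]
tgt [ 0.5555 -0.3885  0.1667] [ 0.256 -1.884  0.333 -0.275 -0.042  0.213] [0.4638 0.0779 0.2503] 8.3
```

Emit:
apply_moves --pt "0.12 -0.94 0 0 0 0" --pt "0.12 -0.94 0 0 0 0" --pt "0.12 -0.94 0 0 0 0" --pt "0.12 -0.94 0 0 0 0"

```text
clock: 8.8
tcp_pos: [0.5084, -0.1574, 0.2458]
orientation: [0.511, -3.099, 0.001]
contact_force: [0.2, 0.6, 0.4]
grip_width: 0.0599
gripper_force: 0.0
```

Emit:
apply_moves --pt "0.136 -0.944 0.333 -0.275 -0.042 0.213" --pt "0.136 -0.944 0.333 -0.275 -0.042 0.213" --pt "0.136 -0.944 0.333 -0.275 -0.042 0.213" --pt "0.136 -0.944 0.333 -0.275 -0.042 0.213" --pt "0.136 -0.944 0.333 -0.275 -0.042 0.213"

```text
clock: 9.43
tcp_pos: [0.5494, -0.394, 0.1578]
orientation: [-0.03, -3.057, -0.675]
contact_force: [0.3, 0.5, 0.8]
grip_width: 0.06
gripper_force: 0.0
```

```bash
python3 - <<'E'
from h import *
np.set_printoptions(precision=4,suppress=True)
o=r.get_obs();print(o['tcp_pos'],rot(o['orientation']),np.load('Rg.npy'),o['joints'])
W=r.grab_frame('wrist');T=r.grab_frame('top');S=r.grab_frame('scene')
for nm,p in(('W',W),('T',T),('S',S)):
  for n,z in(('tray_center',.0155),('tray_grip',.067)):
    print(nm,n,[(np.round(d['point']),round(d['conf'],2),atz(p,d['point'],z)[:2]) for d in r.landmark_of(p,n)][:4])
cv2.imwrite('pics/e.png',np.hstack([cv2.resize(W['pixels'],(400,300)),cv2.resize(T['pixels'][150:240,220:340],(400,300))])[:,:,::-1])
save(W,'w1.png')
E
```

```text
[ 0.5494 -0.394   0.1578] [[-0.9998  0.0214 -0.0066]
 [ 0.0166  0.9068  0.4212]
 [ 0.015   0.421  -0.907 ]] [[-0.9997  0.0091  0.0042]
 [ 0.01    0.906   0.423 ]
 [ 0.      0.423  -0.906 ]] [ 0.461   0.7475  0.3753  1.4057 -0.5585  1.4005  2.5365]
W tray_center [(array([ 15., 209.]), 0.68, array([ 0.5553, -0.5477])), (array([309., 170.]), 0.67, array([ 0.5619, -0.2504])), (array([314., 175.]), 0.59, array([ 0.5703, -0.241 ]))]
W tray_grip [(array([263., 191.]), 0.94, array([ 0.5581, -0.3419])), (array([118., 178.]), 0.64, array([ 0.5264, -0.4652]))]
T tray_center [(array([379., 197.]), 0.9, array([ 0.5503, -0.5502])), (array([272., 203.]), 0.57, array([ 0.5615, -0.246 ])), (array([267., 201.]), 0.46, array([ 0.5687, -0.2333]))]
T tray_grip [(array([357., 205.]), 0.62, array([ 0.527, -0.47 ])), (array([305., 203.]), 0.59, array([ 0.544 , -0.3321]))]
S tray_center [(array([182., 190.]), 0.89, array([ 0.3127, -0.295 ])), (array([152., 301.]), 0.86, array([ 0.554 , -0.5443])), (array([122., 227.]), 0.78, array([ 0.3131, -0.4946])), (array([248., 238.]), 0.58, array([ 0.5621, -0.2445]))]
S tray_grip [(array([136., 234.]), 0.78, array([ 0.394 , -0.4824])), (array([172., 262.]), 0.72, array([ 0.5223, -0.4555])), (array([223., 244.]), 0.58, array([ 0.5618, -0.3238]))]
```

View pics/e.png

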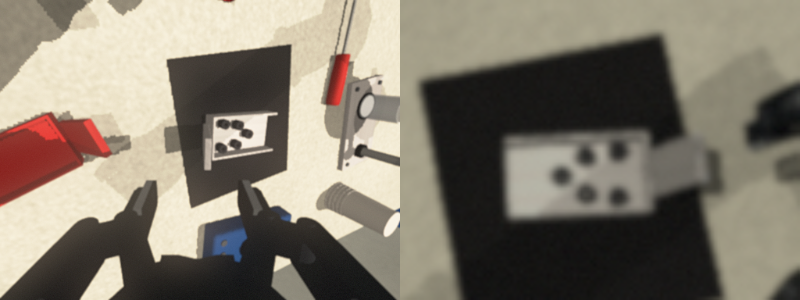

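The wrist view shows the tray's handle edge-on, centred between the fingers at (263,191), with the cores well ahead of it. The red look-alike is to the left.

```bash
python3 - <<'E'
from h import *
np.set_printoptions(precision=4,suppress=True)
W=r.grab_frame('wrist');T=r.grab_frame('top')
o=r.get_obs();print(o['tcp_pos'],o['clock'])
for nm,p,c in(('W',W,(309,170)),('T',T,(272,203))):
  g=cv2.cvtColor(p['pixels'],cv2.COLOR_RGB2HSV)
  m=((g[...,2]>110)&(g[...,1]<70)).astype(np.uint8)
  n,l,st,ct=cv2.connectedComponentsWithStats(m)
  k=min([i for i in range(1,n) if 300<st[i,4]<20000],key=lambda i:np.hypot(*(ct[i]-c)))
  rc=cv2.minAreaRect(np.argwhere(l==k)[:,::-1].astype(np.float32)); q=cv2.boxPoints(rc)
  print(nm,st[k],rc); X=[atz(p,u,.02)[:2] for u in q]
  print(np.array(X),[np.degrees(np.arctan2(*(X[(i+1)%4]-X[i])[::-1])) for i in range(4)],[np.linalg.norm(X[(i+1)%4]-X[i]) for i in range(4)])
crop=cv2.resize(W['pixels'][120:240,230:390],(800,600),interpolation=cv2.INTER_CUBIC)[:,:,::-1];cv2.imwrite('pics/f.png',crop)
E
```

```text
[ 0.5532 -0.3882  0.1638] 9.975
W [ 252  140   97   73 3675] ((300.01080322265625, 175.69384765625), (67.83984375, 99.67964172363281), 86.8201675415039)
[[ 0.5268 -0.3268]
 [ 0.5321 -0.1817]
 [ 0.6345 -0.1605]
 [ 0.6102 -0.3231]] [np.float64(87.87142980513384), np.float64(11.74247675517755), np.float64(-98.49499032565174), np.float64(-177.46870190483952)] [np.float64(0.1451684600814915), np.float64(0.10449627229682498), np.float64(0.16445157685190676), np.float64(0.08348943993015281)]
T [ 226  318   67   66 1818] ((258.5176086425781, 350.7294006347656), (73.5394287109375, 26.031654357910156), 40.601295471191406)
[[ 0.2175 -0.0808]
 [ 0.2629 -0.129 ]
 [ 0.1318 -0.2634]
 [ 0.0888 -0.2148]] [np.float64(-46.76904954607861), np.float64(-134.31138315701313), np.float64(131.55016736442988), np.float64(46.16113500732105)] [np.float64(0.06623610001706413), np.float64(0.18773456586614207), np.float64(0.0648110320067226), np.float64(0.18590396886817065)]
```

View pics/f.png

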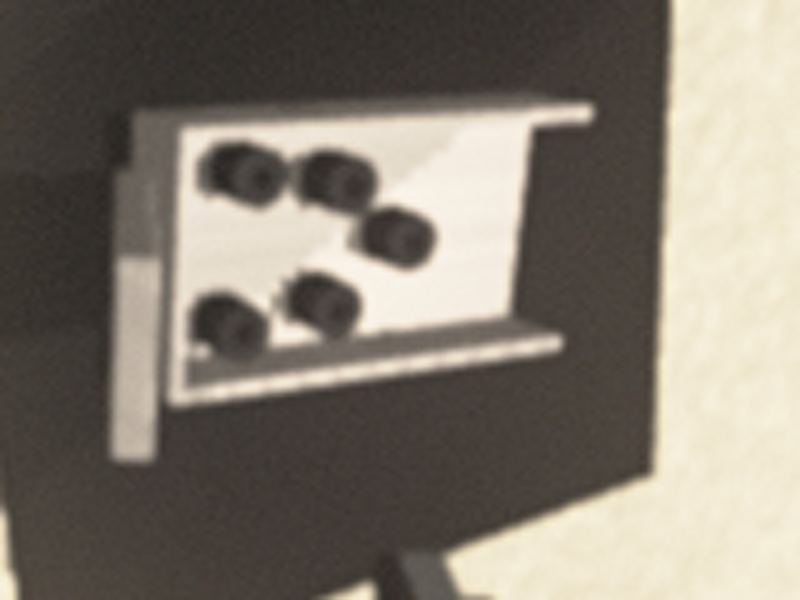

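```bash
python3 - <<'E'
from h import *
np.set_printoptions(precision=4,suppress=True)
W=r.grab_frame('wrist')
f=lambda u,v,z:atz(W,(230+(u+.5)/5-.5,120+(v+.5)/5-.5),z)[:2]
def seg(n,a,b,z):
  A,B=f(*a,z),f(*b,z);d=B-A;print(n,A,B,'mid',(A+B)/2,'len',np.linalg.norm(d),'ang',np.degrees(np.arctan2(d[1],d[0])))
seg('front walltops',(594,113),(561,344),.028)
seg('lower wall',(180,398),(560,345),.028)
seg('upper wall',(140,112),(594,113),.028)
seg('floor front',(531,130),(512,318),.006)
seg('tab end',(118,120),(112,462),.081)
seg('tab end front',(158,262),(157,462),.081)
print(r.get_obs()['tcp_pos'],r.get_obs()['orientation'])
E
```

```text
front walltops [ 0.5342 -0.1889] [ 0.5975 -0.1921] mid [ 0.5658 -0.1905] len 0.0633015850962913 ang -2.8619949337192256
lower wall [ 0.5921 -0.3096] [ 0.5977 -0.1924] mid [ 0.5949 -0.251 ] len 0.11736151518361813 ang 87.26264499796783
upper wall [ 0.5229 -0.3199] [ 0.5342 -0.1889] mid [ 0.5286 -0.2544] len 0.13146096676100477 ang 85.03718785093481
floor front [ 0.5424 -0.1896] [ 0.5969 -0.1904] mid [ 0.5696 -0.19  ] len 0.05453998173912989 ang -0.7969554727463369
tab end [ 0.5134 -0.3499] [ 0.5781 -0.3519] mid [ 0.5458 -0.3509] len 0.0647894309582771 ang -1.7154420186001718
tab end front [ 0.5401 -0.3421] [ 0.5801 -0.3424] mid [ 0.5601 -0.3423] len 0.03996482821409723 ang -0.3102837428407131
[ 0.5531 -0.3884  0.1636] [-0.0159 -3.0626 -0.6763]
```

The wrist crop fixes the tab: its front top edge is 40.0 mm long, matching the given width, and the front floor edge is at y = -0.190. That puts the grip point at (0.560, -0.340, 0.067) with the tray yawed about 88.5°.

```bash
python3 - <<'E'
from h import *
np.set_printoptions(precision=4,suppress=True)
d=np.array([0.025,1,0]);d/=np.linalg.norm(d);z=np.array([0,0,1])
tz=.423*d-.906*z;ty=.906*d+.423*z;Rg=np.c_[np.cross(ty,tz),ty,tz];np.save('Rg.npy',Rg)
g=np.array([.560,-.340,.067])
for b in(.06,.019-.019):
  print(cmd(g+tz*.019-tz*b,Rg))
E
```

```text
[-0.026  0.013  0.268 -0.001 -0.009  0.007]
[-0.03   0.013  0.508 -0.001 -0.009  0.007]
```

Emit:
apply_moves --pt "-0.028 0.013 0.15 0 -0.009 0.007" --pt "-0.03 0.013 0.28 0 -0.009 0.007" --pt "-0.03 0.013 0.4 0 -0.009 0.007" --pt "-0.03 0.013 0.505 0 -0.009 0.007" --pt "-0.03 0.013 0.505 0 -0.009 0.007"

```text
clock: 10.65
tcp_pos: [0.5593, -0.3306, 0.0483]
orientation: [0.037, 3.064, 0.682]
contact_force: [0.0, -0.5, 0.4]
grip_width: 0.0597
gripper_force: 0.0
```

Emit:
apply_moves --pt "0 0 0 0 0 0" --pt "0 0 0 0 0 0" --pt "0 0 0 0 0 0" --pt "0 0 0 0 0 0" --pt "0 0 0 0 0 0" --claw 0 --newtons 60

```text
clock: 11.28
tcp_pos: [0.5608, -0.3324, 0.0517]
orientation: [0.038, 3.06, 0.678]
contact_force: [-0.9, 1.5, 7.0]
grip_width: 0.0072
gripper_force: 58.6
```

```bash
python3 - <<'E'
from h import *
np.set_printoptions(precision=4,suppress=True)
o=r.get_obs();print(o['clock'],o['tcp_pos'],o['grip_width'],o['gripper_force'],o['contact_force'],o['moment'],rot(o['orientation']))
T=r.grab_frame('top');S=r.grab_frame('scene')
for p,c in((T,(271,202)),(S,(247,238))):
  l=[d for d in r.landmark_of(p,'tray_center') if np.hypot(*(np.array(d['point'])-c))<15]
  print([(d['point'],d['conf'],atz(p,d['point'],.0155)) for d in l])
E
```

```text
11.275 [ 0.5608 -0.3324  0.0517] 0.007197679096828726 58.55247974395752 [-0.8773  1.4866  6.9553] [ 0.7637  0.3099 -0.005 ] [[-0.9997  0.022   0.0125]
 [ 0.0252  0.906   0.4224]
 [-0.002   0.4226 -0.9063]]
[([273.1, 206.8], 0.9, array([ 0.55  , -0.2486,  0.0155]))]
[([249.3, 237.0], 0.89, array([ 0.562 , -0.2407,  0.0155]))]
```

```bash
cat > plan.py <<'E'
from h import *
np.set_printoptions(precision=3,suppress=True)
DY=np.array([-1,.025,0])/np.hypot(1,.025)
def pose(R0,Et,E,deg):
    Rn=R.from_rotvec(DY*np.radians(deg)).as_matrix()@R0
    return np.array(E)-Rn@Et,Rn
def chain(P0,calls):
    "calls: list of lists of (pos,R); prints rows relative to last nominal pose"
    p,Q=P0
    for c in calls:
        print([[float(v) for v in np.round(np.r_[Q.T@(a-p)/.25,R.from_matrix(Q.T@b).as_rotvec()/(np.pi/2)],3)] for a,b in c]); p,Q=c[-1]
E
python3 - <<'E'
from plan import *
o=r.get_obs();R0=rot(o['orientation']);E0=np.array([.5625,-.190,.006])
Et=R0.T@(E0-o['tcp_pos']);np.savez('grasp.npz',R0=R0,Et=Et);print(Et)
f=lambda E,a:pose(R0,Et,E,a)
up=[f(E0+[0,0,h],-4) for h in(.01,.035,.07,.11,.14)]
up2=[f(E0+[0,0,h],-5) for h in(.175,.195,.2)]
E1=E0+[0,0,.2];E2=np.array([.5485,.064,.19])
s=[.03,.09,.18,.28,.38, .48,.58,.68,.78,.86, .92,.97,1,1]
mv=[f(E1+(E2-E1)*k,-5) for k in s]
chain((o['tcp_pos'],R0),[up,up2,mv[:5],mv[5:10],mv[10:]])
E
```

```text
[0.002 0.11  0.102]
[[-0.0, -0.01, -0.005, -0.044, -0.0, 0.0], [-0.0, 0.032, -0.095, -0.044, -0.0, 0.0], [-0.0, 0.091, -0.222, -0.044, -0.0, 0.0], [-0.001, 0.159, -0.367, -0.044, -0.0, 0.0], [-0.001, 0.209, -0.476, -0.044, -0.0, 0.0]]
[[-0.0, 0.061, -0.115, -0.011, -0.0, 0.0], [-0.0, 0.1, -0.185, -0.011, -0.0, 0.0], [-0.0, 0.109, -0.202, -0.011, -0.0, 0.0]]
[[0.002, 0.025, 0.017, 0.0, 0.0, 0.0], [0.007, 0.076, 0.051, 0.0, 0.0, 0.0], [0.015, 0.152, 0.101, 0.0, 0.0, 0.0], [0.023, 0.237, 0.157, 0.0, 0.0, 0.0], [0.031, 0.322, 0.214, 0.0, 0.0, 0.0]]
[[0.008, 0.085, 0.056, 0.0, 0.0, 0.0], [0.016, 0.169, 0.112, 0.0, 0.0, 0.0], [0.025, 0.254, 0.169, 0.0, 0.0, 0.0], [0.033, 0.339, 0.225, 0.0, 0.0, 0.0], [0.039, 0.406, 0.27, 0.0, 0.0, 0.0]]
[[0.005, 0.051, 0.034, 0.0, 0.0, 0.0], [0.009, 0.093, 0.062, 0.0, 0.0, 0.0], [0.011, 0.119, 0.079, 0.0, 0.0, 0.0], [0.011, 0.119, 0.079, 0.0, 0.0, 0.0]]
```

Emit:
apply_moves --pt "0 0.034 -0.073 0 0 0" --pt "0 0.032 -0.095 -0.044 0 0" --pt "0 0.091 -0.222 -0.044 0 0" --pt "-0.001 0.159 -0.367 -0.044 0 0" --pt "-0.001 0.209 -0.476 -0.044 0 0"

```text
clock: 12.1
tcp_pos: [0.5603, -0.3366, 0.1826]
orientation: [0.039, 3.035, 0.777]
contact_force: [1.2, 0.2, -2.2]
grip_width: 0.007
gripper_force: 59.0
```

Emit:
apply_moves --pt "0 0.061 -0.115 -0.011 0 0" --pt "0 0.1 -0.185 -0.011 0 0" --pt "0 0.109 -0.202 -0.011 0 0" --pt "0 0.109 -0.202 -0.011 0 0"

```text
clock: 12.6
tcp_pos: [0.5599, -0.3358, 0.2366]
orientation: [0.038, 3.029, 0.808]
contact_force: [0.9, 0.0, -2.6]
grip_width: 0.0071
gripper_force: 59.0
```

```bash
python3 - <<'E'
from plan import *
o=r.get_obs();g=np.load('grasp.npz');Q=rot(o['orientation'])
E=o['tcp_pos']+Q@g['Et'];D=R.from_matrix(Q@g['R0'].T).as_rotvec(True)
print(o['clock'],o['tcp_pos'],'E',E,'rot',D,o['gripper_force'],o['contact_force'],o['moment'])
S=r.grab_frame('scene');T=r.grab_frame('top');print('proj E S',proj(S,E),'T',proj(T,E))
cv2.imwrite('pics/g.png',np.hstack([cv2.resize(S['pixels'][110:260,170:370],(400,300)),cv2.resize(T['pixels'][120:270,200:400],(400,300))])[:,:,::-1])
E
```

```text
12.6 [ 0.56  -0.336  0.237] E [ 0.562 -0.19   0.203] rot [4.869 0.007 0.004] 58.950355052948 [ 0.919  0.005 -2.561] [-0.926  0.002 -0.02 ]
proj E S [263.336 185.955] T [251.739 190.681]
```

View pics/g.png

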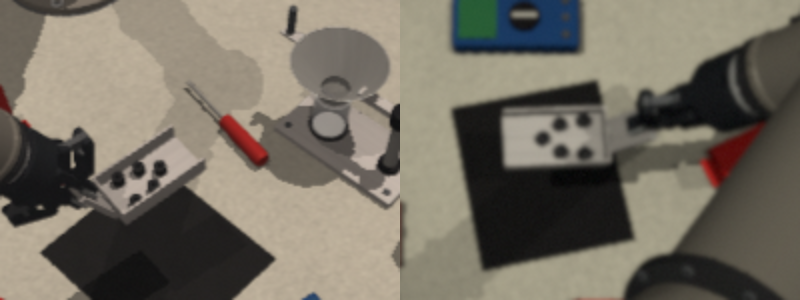

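The tray is lifted with all five cores on it. The front edge appears at crop (190,150), as predicted, and the funnel stands over the tube at crop (335,90). Next I carry it across.

Emit:
apply_moves --pt "0.002 0.025 0.017 0 0 0" --pt "0.007 0.076 0.051 0 0 0" --pt "0.015 0.152 0.101 0 0 0" --pt "0.023 0.237 0.157 0 0 0" --pt "0.031 0.322 0.214 0 0 0"

```text
clock: 13.32
tcp_pos: [0.5546, -0.2372, 0.2307]
orientation: [0.037, 3.029, 0.809]
contact_force: [0.6, -0.0, -2.8]
grip_width: 0.0073
gripper_force: 59.0
```

Emit:
apply_moves --pt "0.008 0.085 0.056 0 0 0" --pt "0.016 0.169 0.112 0 0 0" --pt "0.025 0.254 0.169 0 0 0" --pt "0.033 0.339 0.225 0 0 0" --pt "0.039 0.406 0.27 0 0 0"

```text
clock: 13.95
tcp_pos: [0.5479, -0.1154, 0.2228]
orientation: [0.036, 3.029, 0.809]
contact_force: [0.2, -0.4, -1.6]
grip_width: 0.0071
gripper_force: 58.9
```

Emit:
apply_moves --pt "0.005 0.051 0.034 0 0 0" --pt "0.009 0.093 0.062 0 0 0" --pt "0.011 0.119 0.079 0 0 0" --pt "0.011 0.119 0.079 0 0 0"

```text
clock: 14.45
tcp_pos: [0.5463, -0.0816, 0.2205]
orientation: [0.038, 3.029, 0.808]
contact_force: [0.5, -0.4, -2.1]
grip_width: 0.007
gripper_force: 59.0
```

```bash
python3 - <<'E'
from plan import *
o=r.get_obs();g=np.load('grasp.npz');Q=rot(o['orientation'])
E=o['tcp_pos']+Q@g['Et'];D=R.from_matrix(Q@g['R0'].T).as_rotvec(True)
print(o['clock'],o['tcp_pos'],'E',E,'rot',D,o['gripper_force'],o['contact_force'],o['joints'])
S=r.grab_frame('scene');T=r.grab_frame('top')
cv2.imwrite('pics/h.png',np.hstack([cv2.resize(S['pixels'][70:220,230:430],(400,300)),cv2.resize(T['pixels'][120:270,70:270],(400,300))])[:,:,::-1])
f=lambda E,a:pose(g['R0'],g['Et'],E,a)
a=np.array([E[0],.064,.188])
b=np.array([.5485,.064,.160])
A=[f(a+(b-a)*k,t) for k,t in((.1,0),(.2,5),(.4,11),(.7,17),(1,21))]
B=[f(b,t) for t in(23,25,27,29,31)]
C=[f(b,t) for t in(33,35,37,39,41)]
F=[f(b,t) for t in(43,45,47,49,51)]
chain((o['tcp_pos'],Q),[A,B,C,F])
E
```

```text
14.45 [ 0.546 -0.082  0.221] E [0.548 0.064 0.187] rot [ 4.865 -0.029  0.016] 58.9814293384552 [ 0.467 -0.421 -2.068] [ 0.113  0.409  0.266  1.821 -0.642  1.202  2.237]
[[0.0, 0.032, -0.03, 0.054, -0.001, -0.0], [-0.0, 0.066, -0.053, 0.11, -0.001, -0.0], [-0.0, 0.107, -0.069, 0.176, -0.001, -0.001], [-0.001, 0.145, -0.07, 0.243, -0.001, -0.001], [-0.002, 0.167, -0.057, 0.287, -0.001, -0.001]]
[[-0.0, 0.014, -0.015, 0.022, 0.0, -0.0], [-0.0, 0.029, -0.03, 0.044, 0.0, -0.0], [-0.0, 0.045, -0.044, 0.067, 0.0, -0.0], [-0.0, 0.061, -0.057, 0.089, 0.0, -0.0], [-0.0, 0.077, -0.07, 0.111, 0.0, -0.0]]
[[-0.0, 0.014, -0.015, 0.022, 0.0, -0.0], [-0.0, 0.029, -0.03, 0.044, 0.0, -0.0], [-0.0, 0.045, -0.044, 0.067, 0.0, -0.0], [-0.0, 0.061, -0.057, 0.089, 0.0, -0.0], [-0.0, 0.077, -0.07, 0.111, 0.0, -0.0]]
[[-0.0, 0.014, -0.015, 0.022, 0.0, -0.0], [-0.0, 0.029, -0.03, 0.044, 0.0, -0.0], [-0.0, 0.045, -0.044, 0.067, 0.0, -0.0], [-0.0, 0.061, -0.057, 0.089, 0.0, -0.0], [-0.0, 0.077, -0.07, 0.111, 0.0, -0.0]]
```

View pics/h.png

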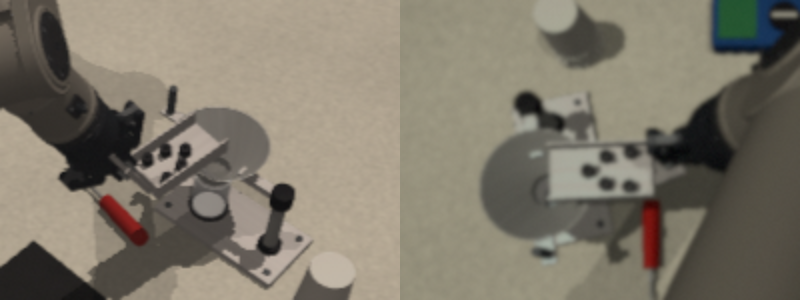

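The tray's front edge is inside the funnel's rim, near crop (550,172) in the top view, and all five cores are still aboard. I'll start the pour.

Emit:
apply_moves --pt "0 0.032 -0.03 0.054 0 0" --pt "0 0.066 -0.053 0.11 0 0" --pt "0 0.107 -0.069 0.176 0 0" --pt "0 0.145 -0.07 0.243 0 0" --pt "0 0.167 -0.057 0.287 0 0"

```text
clock: 15.18
tcp_pos: [0.5475, -0.0523, 0.2546]
orientation: [0.039, 3.137, 0.107]
contact_force: [-0.3, -0.1, -1.3]
grip_width: 0.0071
gripper_force: 59.0
```

Emit:
apply_moves --pt "0 0.014 -0.015 0.022 0 0" --pt "0 0.029 -0.03 0.044 0 0" --pt "0 0.045 -0.044 0.067 0 0" --pt "0 0.061 -0.057 0.089 0 0" --pt "0 0.077 -0.07 0.111 0 0"

```text
clock: 15.8
tcp_pos: [0.5474, -0.0353, 0.2727]
orientation: [-0.042, -3.136, 0.165]
contact_force: [-0.0, 0.9, -1.7]
grip_width: 0.0071
gripper_force: 59.0
```

Emit:
apply_moves --pt "0 0.014 -0.015 0.022 0 0" --pt "0 0.029 -0.03 0.044 0 0" --pt "0 0.045 -0.044 0.067 0 0" --pt "0 0.061 -0.057 0.089 0 0" --pt "0 0.077 -0.07 0.111 0 0"

```text
clock: 16.42
tcp_pos: [0.548, -0.0143, 0.2882]
orientation: [-0.042, -3.107, 0.436]
contact_force: [0.6, 0.0, -1.1]
grip_width: 0.0072
gripper_force: 59.0
```

Emit:
apply_moves --pt "0 0 0 0 0 0" --pt "0 0 0 0 0 0" --pt "0 0 0 0 0 0" --pt "0 0 0 0 0 0"

```text
clock: 16.92
tcp_pos: [0.5479, -0.0144, 0.2879]
orientation: [-0.041, -3.108, 0.435]
contact_force: [0.3, 0.9, -1.1]
grip_width: 0.0071
gripper_force: 59.1
```

```bash
python3 - <<'E'
from plan import *
o=r.get_obs();g=np.load('grasp.npz');Q=rot(o['orientation'])
E=o['tcp_pos']+Q@g['Et'];D=R.from_matrix(Q@g['R0'].T).as_rotvec(True)
print(o['clock'],o['tcp_pos'],'E',E,'rot',D,o['gripper_force'],o['contact_force'],o['joints'])
S=r.grab_frame('scene');T=r.grab_frame('top')
for p in(S,T): print([(np.round(d['point']),round(d['conf'],2)) for d in r.landmark_of(p,'core0_center')])
cv2.imwrite('pics/i.png',np.hstack([cv2.resize(S['pixels'][100:200,270:400],(400,308)),cv2.resize(T['pixels'][160:260,90:220],(400,308))])[:,:,::-1])
E
```

```text
16.925 [ 0.548 -0.014  0.288] E [0.548 0.063 0.16 ] rot [-40.918   1.14   -0.116] 59.139116406440735 [ 0.302  0.915 -1.145] [-0.525  0.242  0.333  1.811  0.209  1.172  1.257]
[(array([331., 177.]), 0.47), (array([316., 119.]), 0.27)]
[(array([158., 204.]), 0.56)]
```

View pics/i.png

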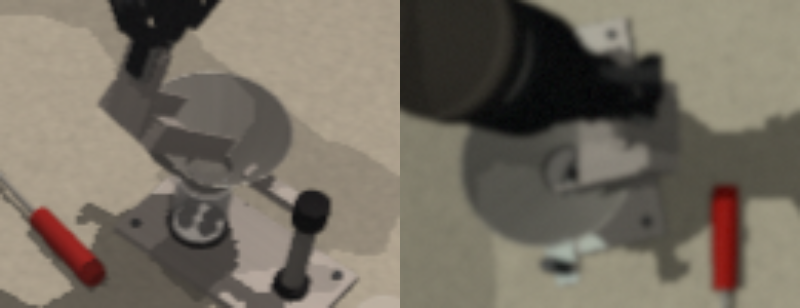

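Cores lie in the tube, at crop (200,215) in the scene view. I'll tip further to make sure the tray is empty, then level it.

Emit:
apply_moves --pt "0 0.014 -0.015 0.022 0 0" --pt "0 0.029 -0.03 0.044 0 0" --pt "0 0.045 -0.044 0.067 0 0" --pt "0 0.061 -0.057 0.089 0 0" --pt "0 0.077 -0.07 0.111 0 0"

```text
clock: 17.75
tcp_pos: [0.5486, 0.0101, 0.2995]
orientation: [-0.038, -3.055, 0.707]
contact_force: [0.7, 0.1, -1.9]
grip_width: 0.0071
gripper_force: 59.1
```

Emit:
apply_moves --pt "0 0 0 0 0 0" --pt "0 0 0 0 0 0" --pt "0 0 0 0 0 0"

```text
clock: 18.12
tcp_pos: [0.5485, 0.0087, 0.2996]
orientation: [-0.041, -3.056, 0.704]
contact_force: [0.1, 0.1, -1.7]
grip_width: 0.0072
gripper_force: 59.2
```

```bash
python3 - <<'E'
from plan import *
o=r.get_obs();g=np.load('grasp.npz');Q=rot(o['orientation'])
S=r.grab_frame('scene');T=r.grab_frame('top')
for p in(S,T):
  print([(np.round(d['point']),round(d['conf'],2)) for d in r.landmark_of(p,'core0_center')],[np.round(d['rect']) for d in r.search_frame(p,'core0_center')])
# ring of tube interior in scene
print('tube bottom S',proj(S,[.548,.092,.012]),'mouth',proj(S,[.548,.092,.082]),'rim',proj(S,[.548,.092,.152]))
f=lambda E,a:pose(g['R0'],g['Et'],E,a)
b=np.array([.5485,.064,.160])
A=[f(b+(np.array([0,-.03,.04]))*k,t) for k,t in((.1,44),(.3,36),(.6,28),(.8,19),(1,10))]
B=[f(b+[0,-.03,.04]+np.array([0,-.10,0])*k,t) for k,t in((.15,4),(.4,0),(.7,0),(1,0))]
chain((o['tcp_pos'],Q),[A,B])
print(o['clock'],o['joints'])
E
```

```text
[] []
[] []
tube bottom S [334.029 173.822] mouth [336.779 158.641] rim [339.762 142.178]
[[-0.002, -0.059, 0.046, -0.077, -0.001, -0.001], [-0.003, -0.139, 0.098, -0.166, -0.001, -0.001], [-0.004, -0.226, 0.147, -0.255, -0.001, -0.001], [-0.005, -0.287, 0.219, -0.355, -0.001, -0.001], [-0.005, -0.333, 0.294, -0.455, -0.001, -0.001]]
[[-0.001, -0.098, 0.033, -0.067, -0.0, 0.0], [-0.004, -0.218, 0.041, -0.111, -0.0, 0.0], [-0.007, -0.334, 0.01, -0.111, -0.0, 0.0], [-0.01, -0.45, -0.021, -0.111, -0.0, 0.0]]
18.125 [-0.641  0.281  0.326  1.783  0.352  1.27   1.089]
```

Emit:
apply_moves --pt "-0.002 -0.059 0.046 -0.077 0 0" --pt "-0.003 -0.139 0.098 -0.166 0 0" --pt "-0.004 -0.226 0.147 -0.255 0 0" --pt "-0.005 -0.287 0.219 -0.355 0 0" --pt "-0.005 -0.333 0.294 -0.455 0 0"

```text
clock: 19.05
tcp_pos: [0.5476, -0.0987, 0.2707]
orientation: [0.038, 3.106, 0.416]
contact_force: [-0.9, 0.9, -2.5]
grip_width: 0.0072
gripper_force: 59.2
```

Emit:
apply_moves --pt "0 -0.098 0.033 -0.067 0 0" --pt "-0.004 -0.218 0.041 -0.111 0 0" --pt "-0.007 -0.334 0.01 -0.111 0 0" --pt "-0.01 -0.45 -0.021 -0.111 0 0" --pt "-0.01 -0.45 -0.021 -0.111 0 0"

```text
clock: 19.68
tcp_pos: [0.5462, -0.2111, 0.2452]
orientation: [0.045, 3.062, 0.675]
contact_force: [-0.6, 0.0, -1.6]
grip_width: 0.0072
gripper_force: 59.2
```

```bash
python3 - <<'E'
from plan import *
o=r.get_obs();g=np.load('grasp.npz');Q=rot(o['orientation'])
E=o['tcp_pos']+Q@g['Et'];D=R.from_matrix(Q@g['R0'].T).as_rotvec(True)
print(o['clock'],'E',E,'rot',D)
S=r.grab_frame('scene');T=r.grab_frame('top')
for p in(S,T):
  print([(np.round(d['point']),round(d['conf'],2)) for d in r.landmark_of(p,'core0_center')],proj(p,[.548,.092,.02]),proj(p,E+[0,-.05,0]))
a=cv2.resize(S['pixels'][110:200,280:400],(800,600),interpolation=cv2.INTER_CUBIC)
cv2.imwrite('pics/j.png',np.hstack([cv2.resize(S['pixels'][100:220,250:410],(400,300),interpolation=cv2.INTER_CUBIC),cv2.resize(T['pixels'][150:270,90:250],(400,300),interpolation=cv2.INTER_CUBIC)])[:,:,::-1])
E
```

```text
19.675 E [ 0.548 -0.069  0.199] rot [-0.146  0.142 -0.254]
[(array([314., 116.]), 0.64), (array([340., 159.]), 0.4)] [334.333 172.147] [281.956 169.365]
[] [151.827 217.974] [221.805 199.207]
```

View pics/j.png

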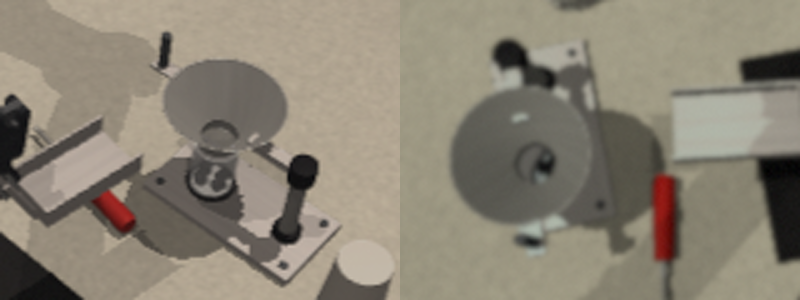

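The tray is empty, the cores show as dark lumps in the tube foot at crop (212,180), and the funnel is in place. I'll set the tray back down.

```bash
python3 - <<'E'
from plan import *
o=r.get_obs();g=np.load('grasp.npz');Q=rot(o['orientation'])
f=lambda E,a:pose(g['R0'],g['Et'],E,a)
e=lambda z:np.array([.5615,-.190,z]);c=np.array([.548,-.069,.199])
A=[f(c+(e(.15)-c)*k,0) for k in(.15,.4,.7,1)]
B=[f(e(z),0) for z in(.115,.08,.05,.028,.018)]
C=[f(e(z),0) for z in(.013,.009,.0065,.0055,.0055)]
chain((o['tcp_pos'],Q),[A,B,C])
E
```

```text
[[-0.007, -0.098, -0.009, 0.0, -0.001, 0.0], [-0.024, -0.228, -0.016, 0.0, -0.001, 0.0], [-0.043, -0.384, -0.024, 0.0, -0.001, 0.0], [-0.063, -0.54, -0.032, 0.0, -0.001, 0.0]]
[[0.0, -0.059, 0.127, 0.0, 0.0, 0.0], [0.001, -0.118, 0.254, 0.0, 0.0, 0.0], [0.001, -0.169, 0.363, 0.0, 0.0, 0.0], [0.001, -0.206, 0.442, 0.0, 0.0, 0.0], [0.001, -0.223, 0.479, 0.0, 0.0, 0.0]]
[[0.0, -0.008, 0.018, 0.0, 0.0, 0.0], [0.0, -0.015, 0.033, 0.0, 0.0, 0.0], [0.0, -0.019, 0.042, 0.0, 0.0, 0.0], [0.0, -0.021, 0.045, 0.0, 0.0, 0.0], [0.0, -0.021, 0.045, 0.0, 0.0, 0.0]]
```

Emit:
apply_moves --pt "-0.007 -0.098 -0.009 0 0 0" --pt "-0.024 -0.228 -0.016 0 0 0" --pt "-0.043 -0.384 -0.024 0 0 0" --pt "-0.063 -0.54 -0.032 0 0 0"

```text
clock: 20.38
tcp_pos: [0.5595, -0.3351, 0.195]
orientation: [0.037, 3.061, 0.678]
contact_force: [1.4, 0.3, -0.8]
grip_width: 0.0077
gripper_force: 59.2
```

Emit:
apply_moves --pt "0 -0.059 0.127 0 0 0" --pt "0 -0.118 0.254 0 0 0" --pt "0 -0.169 0.363 0 0 0" --pt "0 -0.206 0.442 0 0 0" --pt "0 -0.223 0.479 0 0 0"

```text
clock: 21.0
tcp_pos: [0.5591, -0.3335, 0.0624]
orientation: [0.039, 3.062, 0.68]
contact_force: [0.1, 0.0, -0.7]
grip_width: 0.007
gripper_force: 59.1
```

Emit:
apply_moves --pt "0 -0.008 0.018 0 0 0" --pt "0 -0.015 0.033 0 0 0" --pt "0 -0.019 0.042 0 0 0" --pt "0 -0.021 0.045 0 0 0" --pt "0 -0.021 0.045 0 0 0"

```text
clock: 21.62
tcp_pos: [0.5598, -0.3338, 0.0519]
orientation: [0.038, 3.061, 0.678]
contact_force: [-0.4, 0.2, 1.4]
grip_width: 0.0071
gripper_force: 59.5
```

```bash
python3 - <<'E'
from plan import *
o=r.get_obs();g=np.load('grasp.npz');Q=rot(o['orientation'])
print(o['clock'],o['tcp_pos'],'E',o['tcp_pos']+Q@g['Et'],'rot',R.from_matrix(Q@g['R0'].T).as_rotvec(True),o['contact_force'],o['moment'])
E
```

```text
21.625 [ 0.56  -0.334  0.052] E [ 0.561 -0.191  0.006] rot [-0.006  0.053 -0.012] [-0.434  0.199  1.414] [-0.404  0.058  0.011]
```

Contact is light, so I'll release and back off along the tab. Then I'll check that all the cores are in the tube.

Emit:
apply_moves --pt "0 0 0 0 0 0" --pt "0 0 0 0 0 0" --pt "0 0 0 0 0 0" --pt "0 0 0 0 0 0" --claw 0.6

```text
clock: 22.12
tcp_pos: [0.5595, -0.3336, 0.0513]
orientation: [0.039, 3.061, 0.679]
contact_force: [-0.2, -0.3, 0.1]
grip_width: 0.0514
gripper_force: 0.0
```

Emit:
apply_moves --pt "0 0 -0.12 0 0 0" --pt "0 0 -0.28 0 0 0" --pt "0 0 -0.46 0 0 0" --pt "0 0 -0.64 0 0 0" --pt "0 0 -0.7 0 0 0"

```text
clock: 22.75
tcp_pos: [0.5578, -0.4099, 0.2128]
orientation: [0.04, 3.059, 0.672]
contact_force: [0.8, 0.3, -0.8]
grip_width: 0.0511
gripper_force: 0.0
```

```bash
python3 - <<'E'
from plan import *
o=r.get_obs();print(o['clock'],o['tcp_pos'],o['contact_force'])
W=r.grab_frame('wrist');S=r.grab_frame('scene');T=r.grab_frame('top')
for nm,p in(('S',S),('T',T),('W',W)):
  print(nm,[(np.round(d['point']),round(d['conf'],2)) for d in r.landmark_of(p,'core0_center')],proj(p,[.548,.092,.02]))
  print([(np.round(d['point']),atz(p,d['point'],.0155)[:2]) for d in r.landmark_of(p,'tray_center')],[(np.round(d['point']),round(d['conf'],2),atz(p,d['point'],.067)[:2]) for d in r.landmark_of(p,'tray_grip')][:5])
g=cv2.cvtColor(S['pixels'],cv2.COLOR_RGB2GRAY)
print('S tube');print('\n'.join(' '.join('%3d'%v for v in row) for row in g[150:188,322:350]))
g=cv2.cvtColor(T['pixels'],cv2.COLOR_RGB2GRAY)
print('T throat');print('\n'.join(' '.join('%3d'%v for v in row) for row in g[200:228,130:162]))
# tray floor interior darkest pixels
for y in(-.2,-.21,-.22,-.23,-.24,-.25,-.26,-.27,-.28,-.29,-.3):
  print(y,[int(cv2.cvtColor(S['pixels'],cv2.COLOR_RGB2GRAY)[tuple(np.int32(np.round(proj(S,[x,y,.008])))[::-1])]) for x in(.54,.55,.56,.57,.58)],end=' ')
E
```

```text
22.75 [ 0.558 -0.41   0.213] [ 0.787  0.316 -0.762]
S [(array([330., 176.]), 0.25)] [334.333 172.147]
[(array([183., 190.]), array([ 0.313, -0.292])), (array([244., 239.]), array([ 0.558, -0.256])), (array([122., 229.]), array([ 0.32 , -0.498]))] [(array([136., 234.]), 0.85, array([ 0.391, -0.483])), (array([219., 249.]), 0.79, array([ 0.566, -0.34 ])), (array([163., 157.]), 0.64, array([ 0.212, -0.287])), (array([169., 261.]), 0.59, array([ 0.515, -0.459])), (array([390., 220.]), 0.41, array([0.782, 0.062]))]
T [] [151.827 217.974]
[(array([379., 195.]), array([ 0.558, -0.553])), (array([274., 203.]), array([ 0.561, -0.251]))] [(array([311., 198.]), 0.92, array([ 0.555, -0.349])), (array([355., 208.]), 0.86, array([ 0.519, -0.464]))]
W [] [448.497 123.19 ]
[(array([296., 150.]), array([ 0.561, -0.25 ])), (array([ 50., 179.]), array([ 0.557, -0.548]))] [(array([137., 150.]), 0.78, array([ 0.527, -0.464])), (array([252., 167.]), 0.56, array([ 0.56 , -0.344]))]
S tube
122 122 122 119 119 118 118 117 115  96  61  62  65  67  67  70  71  67  64  66  66  85 107 106 106 105 106 107
122 121
[... 7379 characters left out ...]
92  93  94  95  96  97  98  99 100 101 103 103 104 104 105 105 105 106 106 107 108 109 112 111
 89  88  89  91  91  91  93  93  94  93  95  97  97  96  97  98  99 101 103 104 105 105 105 105 105 105 107 106 107 109 110 107
 90  90  89  90  91  92  92  92  93  96  96  96  95  98  97  98  99 100 101 104 105 105 106 105 106 106 106 107 109 110 107 101
-0.2 [178, 179, 182, 179, 180] -0.21 [178, 177, 182, 180, 180] -0.22 [154, 180, 183, 181, 181] -0.23 [155, 166, 183, 182, 176] -0.24 [154, 157, 184, 182, 177] -0.25 [154, 157, 160, 181, 168] -0.26 [153, 157, 159, 182, 168] -0.27 [153, 158, 158, 157, 168] -0.28 [152, 157, 158, 157, 160] -0.29 [152, 157, 157, 156, 159] -0.3 [153, 155, 157, 156, 146]
```

The tray stands flat and empty at (0.561, -0.250). I'll look straight down the funnel with the wrist camera to count the cores.

```bash
python3 - <<'E'
from plan import *
o=r.get_obs();Q=rot(o['orientation']);W=r.grab_frame('wrist')
ce=Q.T@(np.array(W['eye'])-o['tcp_pos']);ca=Q.T@rot(W['attitude'])
print('cam in tool',ce,'look',-ca[:,2],'K',W['intrinsics'][0,0])
# tool target: look dir vertical & eye above tube at height h
look=-ca[:,2]
for h in(.42,):
  # minimal rotation from yaw-only down tool to make look vertical
  Rd=np.c_[[-1,0,0],[0,1,0],[0,0,-1]].astype(float)
  ax=np.cross(Rd@look,[0,0,-1.]);an=np.arcsin(np.linalg.norm(ax));Rt=R.from_rotvec(ax/np.linalg.norm(ax)*an).as_matrix()@Rd
  p=np.array([.548,.092,h])-Rt@ce
  print(h,'tcp',p,'tilt',np.degrees(an),cmd(p,Rt),'shift only',cmd(p))
E
```

```text
cam in tool [ 0.083 -0.001 -0.142] look [-0.327  0.     0.945] K 270.6260675011328
0.42 tcp [0.58  0.093 0.258] tilt 19.09496143324467 [-0.04   1.898  0.672  0.278  0.212  0.031] shift only [-0.04   1.898  0.672  0.     0.     0.   ]
```

Emit:
apply_moves --pt "-0.02 0.95 0.336 0 0 0" --pt "-0.02 0.95 0.336 0 0 0" --pt "-0.02 0.95 0.336 0 0 0" --pt "-0.02 0.95 0.336 0 0 0" --pt "-0.02 0.95 0.336 0 0 0"

```text
clock: 24.02
tcp_pos: [0.5697, -0.1504, 0.2353]
orientation: [0.024, 3.06, 0.684]
contact_force: [-0.2, -0.9, -0.8]
grip_width: 0.0514
gripper_force: 0.0
```

Emit:
apply_moves --pt "-0.02 0.95 0.336 0.278 0.212 0.031" --pt "-0.02 0.95 0.336 0.278 0.212 0.031" --pt "-0.02 0.95 0.336 0.278 0.212 0.031" --pt "-0.02 0.95 0.336 0.278 0.212 0.031" --pt "-0.02 0.95 0.336 0.278 0.212 0.031"

```text
clock: 24.65
tcp_pos: [0.5805, 0.1005, 0.258]
orientation: [0.014, -2.809, -0.002]
contact_force: [0.0, -1.7, 0.1]
grip_width: 0.0515
gripper_force: 0.0
```

```bash
python3 - <<'E'
from plan import *
o=r.get_obs();print(o['clock'],o['tcp_pos'],o['contact_force'])
W=r.grab_frame('wrist');save(W,'k.png');S=r.grab_frame('scene')
c=proj(W,[.548,.092,.02]);print('tube foot',c,'mouth',proj(W,[.548,.092,.086]),W['eye'])
print([(np.round(d['point']),round(d['conf'],2)) for d in r.landmark_of(W,'core0_center')])
print([(np.round(d['rect']),round(d['conf'],2),int(d['pixels'].sum())) for d in r.outline_of(W,'core0_center')])
print([(np.round(d['point']),round(d['conf'],2)) for d in r.landmark_of(S,'core0_center')])
g=cv2.cvtColor(W['pixels'],cv2.COLOR_RGB2GRAY);u,v=np.int32(c)
print('\n'.join(' '.join('%3d'%x for x in row) for row in g[v-26:v+27:2,u-26:u+27:2]))
E
```

```text
24.65 [0.581 0.1   0.258] [ 0.029 -1.71   0.095]
tube foot [247.086 183.635] mouth [246.21  183.582] [0.548 0.099 0.42 ]
[(array([244., 177.]), 0.46)]
[(array([239., 174.,   7.,   9.]), 0.57, 83)]
[]
136 132 131 133 134 130 133 130 129 129 128 129 126 123 124 122 122 122 122 118 118 117 118 118 117 117 119
136 135 134 132 130 132 130 132 130 128 127 126 126 126 124 121 119 121 116 120 118 118 119 118 113 117 120
134 134 136 131 132 132 129 129 130 129 127 127 127 126 121 121 121 122 118 117 116 118 116 114 116 117 120
135 136 135 135 133 132 131 130 128 129 129 126 124 122 122 123 119 119 119 116 115 117 115 114 119 117 117
135 132 133 135 133 132 131 131 128 119 107 101  98  97 101 111 118 122 117 114 117 117 113 116 119 118 117
135 132 132 131 134 135 132 120 100  83  91 114 124 102  87  82  91 109 114 118 116 114 115 117 118 116 116
134 132 133 132 132 134 116  88  97 138 159 162 125  75  57  67 103 107 100 116 114 116 114 121 116 115 114
136 136 133 134 133 116  88  95 141 152 131 116  62  67  96  58  96 149 112 104 111 116 115 118 114 115 115
139 137 133 134 129  94  93  83  91 
[... 1315 characters left out ...]
 146 152 127 110 116 120 121 119 121 123 120 121 118
139 137 136 133 136 134 133 133 117 100  90  95 102  96 107 101 107 120 123 123 123 122 121 120 122 119 122
141 139 140 139 137 135 135 133 133 131 128 122 120 123 124 122 127 124 124 123 121 123 121 122 120 119 119
140 138 137 137 135 139 136 137 138 133 136 135 133 131 129 127 126 125 123 123 123 122 121 122 120 121 124
133 135 135 133 135 138 134 136 136 133 134 131 132 128 128 127 126 125 124 125 121 123 123 125 122 124 120
138 138 136 134 133 130 130 132 135 133 130 130 130 128 128 126 125 126 127 128 126 124 124 124 125 121 121
139 137 138 136 125  95  96 102 131 133 130 131 131 130 129 129 126 126 127 125 125 125 124 122 124 122 123
```

Looking down the throat, five separate dark blobs of core size lie on the tube's floor, and one of them shows its bore upright. The tray is flat and empty on the mat, the funnel is home and the gripper is free, so I'll hand in.

```bash
python3 -c "
from h import *
o=r.get_obs();print(o['clock'],o['contact_force'],o['gripper_force'])
print(r.hand_in())"
```

```text
24.9 [0.56112305 0.38531438 0.44437196] 0.0
the job is handed in; nothing more can be done
None
```

I handed the job in at 24.9 s: the funnel is home against its stop, a look down the throat showed five core-sized blobs on the tube floor, and the empty tray is flat on the mat with the gripper clear; the hand-in call gave no verdict.

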